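# Slide a tall syrup bottle into its counter dock and try the pump

### The job

Slide the tall syrup bottle that stands free on the counter into the empty bay of the bottle dock: push it low down so that it stays upright and on the counter, through the sprung rollers and on until it rests against the bay's rubber stop, meeting the stop gently. Then press its pump all the way down once and let it come back up, leaving the bottle home against the stop. Do not disturb the docked bottle or the other things on the counter.

Things in the scene. Friction and masses are not known exactly. Their poses are not given: they have to be found in the camera images.
- bottle: the free syrup bottle, amber glass with a black dosing pump, about 0.8 kg, 292 mm tall: round, 68 mm in diameter up to 185 mm, then a narrow neck; centre of mass about 100 mm up. Origin in its underside, 8 mm from the axis towards the spout; z up. The pump's spout points along -x, reaching 50 mm from the axis at 270 to 290 mm height. Weight and friction vary; a push above some 30 mm can tip it
- bottle_foot (a point): point on the free bottle's axis, in its underside; sliding the bottle on the counter takes 3 to 7 N
- pump_top (a point): centre of the flat top of the free bottle's pump head (26 mm along x by 18 mm), on the bottle's axis within 2 mm, 292 mm above the counter with the pump up
- bottle_pump (a joint): travel of the free bottle's pump head: 0 is up, 0.018 m is fully down; a spring brings it back (8 N when fully down)
- dock: the bottle dock, screwed to the counter: black and steel frame, 51 mm high, no floor, two bays side by side, 116 mm apart, open towards -x; the bay at y = 0 is empty, the one at y = -116 mm is taken. Origin on the counter, on the axis of a bottle in the empty bay with the stop screwed fully back; x points into the bay. Piers at y = 41 to 71 and -40 to -76 mm, from x = -48 to 72 mm
- mouth (a point): middle of the empty bay's mouth on the counter, 48 mm before the dock's origin along its -x; the bay is 81 mm wide between its piers
- rollers (a point): midway between the empty bay's two upright rollers (16 mm in diameter, 16 to 37 mm above the counter), 24 mm before the dock's origin. Free, they leave 46 mm; springs (0.55 N/mm each) let them give way sideways as the bottle is pushed through (5 to 12 N in all), centring it. Once the bottle's axis is past this point they hold it in, but do not draw it home
- stop: the stop at the back of the empty bay: a screw with a hard rubber pad, 32 mm in diameter, centre 26 mm up. The pose is that of its bush in the back rail (origin as the dock's). How far the pad is screwed out differs each time and is not measured: a bottle against it has its axis between x = -16 mm and 0 in the dock's frame. Feel for it, pressing with clearly less than 20 N
- docked_bottle: a bottle of the same shape that already stands in the other bay; must stay there
- cocoa: spice jar, 41 mm in diameter, 105 mm tall; bystander
- cinnamon: spice jar of the same shape; bystander
- espresso_cup: small cup with a handle, 60x83x52 mm; bystander
- teaspoon: teaspoon, 135x29x10 mm; bystander
- card_terminal: card reader, 169x76x50 mm; bystander
- tip_tin: round tin, 69 mm in diameter, 41 mm tall; bystander

How it is judged:
On the way, in this order (a step that is already met when the one before it is completed fails the run):
1. the free bottle stands upright in the empty bay and touches the stop's pad (contact force between bottle and stop above 0.1 N and x of bottle_foot in the frame of dock above -0.02 m and angle between bottle's own z axis and vertical below 0.05 rad), for 0.3 s.
2. its pump is pressed down (16 of 18 mm) while the bottle stays home (value of joint bottle_pump above 0.016 m and x of bottle_foot in the frame of dock above -0.02 m), for 0.1 s.
At the end, for the whole second after the job is handed in: the bottle stands upright (within 0.04 rad) and still in the empty bay, its axis behind the rollers and within 6 mm of the bay's middle, resting against the stop's pad (at least 0.1 N), and its pump is back up (within 2 mm) (contact force between bottle and stop above 0.1 N and x of bottle_foot in the frame of dock above -0.02 m and y of bottle_foot in the frame of dock between -0.006 and 0.006 m and angle between bottle's own z axis and vertical below 0.04 rad and value of joint bottle_pump below 0.002 m and linear speed of bottle below 0.01 m/s); the robot touches nothing.
It fails at once if the free bottle is tipped by more than 0.14 rad (8 degrees) (angle between bottle's own z axis and vertical above 0.14 rad).
It fails at once if the free bottle is lifted more than 12 mm off the counter (height (world z) of bottle above 0.012 m).
It fails at once if the bottle is pressed against the stop with more than 20 N (contact force between bottle and stop above 20 N).
It fails at once if the docked bottle is moved by more than 10 mm (distance of docked_bottle from where it was at the start of the episode above 0.01 m).
It fails at once if a bystander is moved by more than 20 mm (distance of any of cocoa, cinnamon, espresso_cup, teaspoon, card_terminal, tip_tin from where it was at the start of the episode above 0.02 m).
It also fails if it takes over 72 s, if anything falls off the work surface, if the arm or the gripper's body presses on something with over 40 N, if the wrist force passes 120 N, or if a joint passes its speed limit or range.

### The arm

A 7-joint arm with a two-finger parallel gripper is mounted at the origin on a cart in front of the work surface, level with it; the furniture and walls round the work are solid. World frame = base frame: x ahead of the robot, y to its left, z up, the work surface at z = 0. Lengths are in m, angles in rad, forces in N, time in s.
With the tool pointing down it reaches from about 0.4 to 0.75 m from the base axis. Payload 19.5 kg.
Tool frame: the origin (TCP) lies at the very end of the fingers, on their centre line; the grasp point (between the pads) lies 19 mm behind it; z points along the fingers, y is the line along which they close (so a half turn about z gives the same grasp; the last joint's range is limited). The gripper opens to 85 mm and grips with 20 to 120 N. Pads are 22 mm wide; open, the fingers measure 114 mm over their backs; the gripper's body (76 mm by 85 mm) begins 54 mm behind the grasp point. The pads swing forward as they close: fully open they stand 13 mm farther back than shut.
Start: joints at [-1.211, 0.707, -0.028, 1.485, 0.022, 0.951, -0.075], TCP at [0.225, 0.529, 0.231] pointing down, gripper open.
Joint ranges: [-2.71, 2.71], [-0.32, 2.16], [-1.57, 1.52], [0, 2.45], [-1.46, 4.6], [0, 2.02], [-2.83, 2.83]. Speed limits (rad/s): [1.89, 1.89, 2.57, 2.57, 3.01, 3.01, 3.01].

### API

Orientations are given as a unit quaternion [x, y, z, w].
In Python, from bench import sensors, grab_frame, camera_model, workorder, nets gives the robot as it stands.
- The arm moves only by the tool arm_command, never from a script. Its argument "targets" is one flat list of numbers, 7 for each row, row after row: the turn, a rotation vector about the tool's x, y, z in degrees, then the shift along the tool's x, y, z in mm, then the finger opening in mm, from 0 to 85.4. A call has 1 to 5 rows; each row shifts and turns the commanded pose from where the row before left it, along the tool's axes as they then stand; what a row does not reach is not made up. A row lasts 1/12 s, in which the tool goes at most 41.7 mm and 7.16 degrees, less where a joint would pass 70% of its speed; a pose out of reach is approached as far as the arm can. A call is refused whole if a number of a shift passes 41.7 or a number of a turn 7.16, either way. A call with a gripper value outside its range is refused whole. The fingers move at their own pace and stop on an object; the grip force is fixed at half the most. Time passes only in rows, so rows that do not move let the fingers close. It gives the time, the measured TCP pose, the force, the opening and the grip force at its end, in the units of the state.
- sensors.observe(): the state, without advancing time (a new reading comes with each control period).
- grab_frame(name): name is "side" or "top" or "wrist"; returns the picture (400x640x3 uint8, blue, green, red); there is no depth.
- camera_model(name): a dict with "fovy" (degrees; the focal length in pixels is half the picture's height over the tangent of half this angle, whatever the lens; pixels are square), "cx", "cy" (the principal point, pixels), "rvec" (rotation vector, rad) and "tvec" (3), from world to camera coordinates, as OpenCV has them. Camera axes: x right, y down, z forward; pixel columns grow to the right and rows downward; lengths in m; the calibration is good to about 2 mm. The wrist camera is an equidistant fisheye: a pixel r from the principal point sees the ray r / f radians off the axis. A picture is of the moment at which its call begins: read the wrist's pose just before it. camera_model takes no time and is no camera call; for the wrist camera it gives the pose at the moment of the call.
- workorder.job_done(): hands the job in; it is judged then, once.
Trained networks look in the newest picture that a camera, given by its name, has taken for a name from the list of things; names that differ only in an ending like _2 or _b are one class to them, and where a whole thing is asked for, a point or a joint stands for the part that bears it (a point fixed in the world has none). Each returns a list of dicts, best first, with "confidence" (0 to 1); they miss things now and then, are a little off and sometimes report something else, mostly with a low value. They report only what shows in the picture. A call takes as long as a camera call.
- nets.look_for(camera, thing): "rect" ([left, top, right, bottom] in pixels, round what is visible of it).
- nets.trace(camera, thing): "region" (400x640 bool, what is visible of it) and "rect" ([left, top, right, bottom] in pixels, round what is visible of it).
- nets.tip_of(camera, thing): "location" ([column, row] in pixels: a listed point, or the origin of a listed thing).
The state is a dict: "t": time; "qpos": joint angles; "qvel": joint speeds; "joint_efforts": joint torques, N m; "ee_pos": TCP position; "tcp_rot": TCP orientation; "ft_force": force on the tool from outside, world axes, zero at the start; "ft_torque": the same for the moment, N m; "finger_gap": finger opening in m; "grasp_force": force on a finger pad.
Only numpy, scipy, OpenCV 4.12 (cv2) and the standard library are available. Lean on these libraries where they do the work, as an engineer would, in place of code of your own. Each camera call takes 0.05 s, during which the arm holds its last target. There are 200 camera calls.

## Working session

There is one attempt and no reset: what is moved stays moved. The work goes in short steps, Python scripts to look and compute and a tool call to move; the robot and the scene stay as the last step left them, time stands still between calls to the robot, and variables do not carry over. Pictures are saved under pics/ and viewed, at most 10 in all, crops included, and the job is handed in when it is done.

Besides the shell and the picture viewer there is one more tool, called after "Call:" by a JSON object that holds its "api" and its "payload", one argument or row to a line. arm_command: Moves the arm, as the interface text tells. Its arguments: {"type":"object","properties":{"targets":{"type":"array","items":{"type":"number"}}},"required":["targets"]}

```bash
mkdir -p pics; cat > h.py <<'E'
import numpy as np, cv2
from scipy.spatial.transform import Rotation as R
from bench import sensors, grab_frame, camera_model, workorder, nets
def ray(cam,px):
    m=camera_model(cam); f=200/np.tan(np.radians(m['fovy'])/2)
    d=np.array([px[0]-m['cx'],px[1]-m['cy']])
    if cam=='wrist':
        r=np.hypot(*d); th=r/f; v=np.r_[d/r*np.sin(th),np.cos(th)]
    else: v=np.r_[d/f,1]
    Rm=R.from_rotvec(np.ravel(m['rvec'])).as_matrix(); t=np.ravel(m['tvec'])
    return -Rm.T@t, Rm.T@v
def onz(cam,px,z):
    o,v=ray(cam,px); return o+v*(z-o[2])/v[2]
def proj(cam,P):
    m=camera_model(cam); f=200/np.tan(np.radians(m['fovy'])/2)
    p=R.from_rotvec(np.ravel(m['rvec'])).apply(P)+np.ravel(m['tvec'])
    return np.array([m['cx'],m['cy']])+f*p[:2]/p[2]
E
cat > a.py <<'E'
from h import *
ims=[grab_frame(c) for c in('top','side')]
for c,i in zip(('top','side'),ims):
    cv2.imwrite(f'pics/{c}0.png',i)
    print(c,'cam at',ray(c,(320,200))[0].round(3))
    for n,z in (('bottle_foot',0),('bottle',0),('pump_top',.292),('dock',0),('mouth',0),('rollers',0),('stop',0.0),('docked_bottle',0)):
        for r in nets.tip_of(c,n)[:2]:
            print(c,n,round(r['confidence'],2),np.round(r['location']),onz(c,r['location'],z).round(3))
    for n in('cocoa','cinnamon','espresso_cup','teaspoon','card_terminal','tip_tin'):
        for r in nets.tip_of(c,n)[:1]: print(c,n,round(r['confidence'],2),np.round(r['location']),onz(c,r['location'],0).round(3))
s=sensors.observe(); print(s['t'],s['ee_pos'],R.from_quat(s['tcp_rot']).as_matrix().round(3),s['ft_force'])
E
python3 a.py
```

```text
top cam at [0.444 0.099 1.477]
top bottle_foot 0.56 [273. 231.] [0.47  0.237 0.   ]
top bottle 0.64 [226. 182.] [0.62  0.377 0.   ]
top bottle 0.43 [218. 220.] [0.507 0.4   0.   ]
top pump_top 0.48 [260. 226.] [0.478 0.241 0.292]
top dock 0.74 [218. 220.] [0.506 0.402 0.   ]
top mouth 0.59 [233. 220.] [0.506 0.356 0.   ]
top rollers 0.96 [225. 217.] [0.513 0.38  0.   ]
top stop 0.62 [213. 216.] [0.518 0.415 0.   ]
top docked_bottle 0.75 [224. 182.] [0.621 0.382 0.   ]
top docked_bottle 0.57 [377. 200.] [ 0.558 -0.08   0.   ]
top cocoa 0.8 [378. 218.] [ 0.503 -0.079  0.   ]
top cinnamon 0.61 [378. 200.] [ 0.558 -0.084  0.   ]
top espresso_cup 0.72 [359. 246.] [ 0.422 -0.022  0.   ]
top teaspoon 0.64 [394. 240.] [ 0.437 -0.125  0.   ]
top card_terminal 0.71 [423. 221.] [ 0.493 -0.216  0.   ]
top tip_tin 0.91 [345. 193.] [0.581 0.016 0.   ]
side cam at [0.566 1.186 0.659]
side bottle_foot 0.82 [331. 288.] [0.474 0.256 0.   ]
side bottle 0.87 [336. 285.] [0.46  0.241 0.   ]
side pump_top 0.58 [334. 181.] [0.47  0.24  0.292]
side dock 0.7 [322. 329.] [0.508 0.409 0.   ]
side rollers 0.79 [321. 310.] [0.507 0.34  0.   ]
side stop 0.54 [322. 325.] [0.507 0.395 0.   ]
side stop 0.36 [287. 240.] [ 0.589 -0.009  0.   ]
side docked_bottle 0.71 [269. 324.] [0.628 0.385 0.   ]
side cocoa 0.82 [314. 227.] [ 0.501 -0.095  0.   ]
side cinnamon 0.9 [299. 228.] [ 0.55  -0.086  0.   ]
side espresso_cup 0.57 [339. 236.] [ 0.424 -0.021  0.   ]
side teaspoon 0.19 [322. 329.] [0.509 0.408 0.   ]
side card_terminal 0.47 [321. 209.] [ 0.467 -0.231  0.   ]
side tip_tin 0.98 [290. 241.] [ 0.579 -0.002  0.   ]
1.5 [0.22483687 0.52918472 0.23125997] [[-0.92   0.391 -0.   ]
 [ 0.391  0.92  -0.   ]
 [-0.    -0.    -1.   ]] [ 0.20725844 -0.90094923  0.15581045]
```

```bash
python3 -c "
import cv2
a=cv2.imread('pics/top0.png')[130:290,170:450];cv2.imwrite('pics/topc.png',cv2.resize(a,None,fx=2.8,fy=2.8,interpolation=2))
a=cv2.imread('pics/side0.png')[130:380,200:460];cv2.imwrite('pics/sidec.png',cv2.resize(a,None,fx=2.4,fy=2.4,interpolation=2))"
```

```text
(no output)
```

View pics/topc.png

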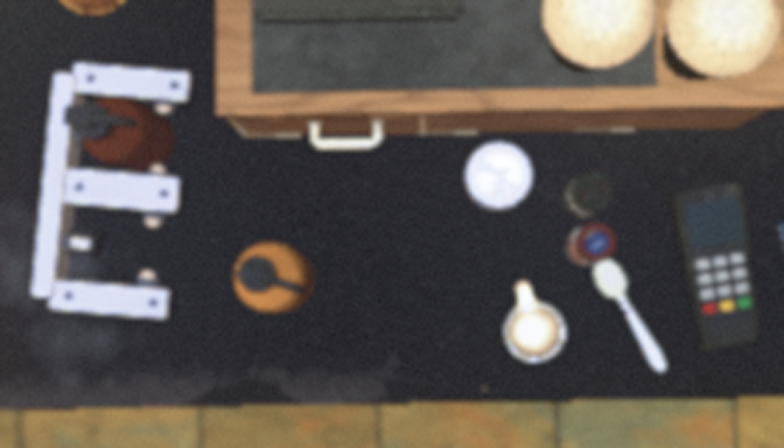

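View pics/sidec.png

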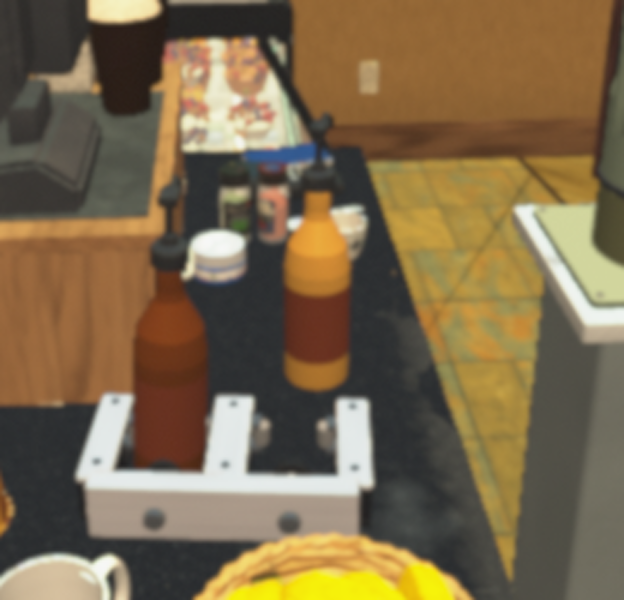

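Top view: the dock is at upper left with its mouth facing right (world −y). The free bottle stands at about (273,231) px, and the other things are well to the right. In the side view the bottle stands before the empty bay and nothing is between them. Next I refine the poses.

```bash
cat > fit.py <<'E'
from h import *
from scipy.optimize import minimize
img={c:cv2.imread(f'pics/{c}0.png') for c in('top','side')}
g=cv2.GaussianBlur(img['top'].min(axis=2).astype(np.float32),(0,0),.7)[140:270,170:245]
def dockpoly(p,w):
    c,s=np.cos(p[2]),np.sin(p[2]); out=[]
    for x0,x1,y0,y1 in((-48,72,41,71),(-48,72,-76,-40),(-48,72,-187,-157),(72,72+w,-187,71)):
        q=np.array([[x0,y0],[x1,y0],[x1,y1],[x0,y1]])/1000
        P=np.c_[p[0]+c*q[:,0]-s*q[:,1],p[1]+s*q[:,0]+c*q[:,1],np.full(4,.051)]
        out.append(np.array([proj('top',a) for a in P]))
    return out
def cost(p,w):
    m=np.zeros((130*8,75*8),np.uint8)
    for q in dockpoly(p,w): cv2.fillPoly(m,[np.round((q-[170,140]+.5)*8).astype(int)],255)
    m=cv2.GaussianBlur(cv2.resize(m.astype(np.float32),(75,130),interpolation=cv2.INTER_AREA),(0,0),1.0)
    return -np.corrcoef(m.ravel(),g.ravel())[0,1]
best=min((minimize(cost,[.506,.402,y0],args=(w,),method='Nelder-Mead',options=dict(initial_simplex=[[.506,.402,y0],[.516,.402,y0],[.506,.412,y0],[.506,.402,y0+.06]])) for y0 in(1.5,1.6) for w in(18,22)),key=lambda r:r.fun)
print('dock',best.x.round(4),best.fun)
for c in('top','side'):
    grab_frame(c)
    r=nets.trace(c,'bottle')
    for k in r[:2]: print(c,k['confidence'],k['rect'])
    b=[k for k in r if (abs((k['rect'][0]+k['rect'][2])/2-(270 if c=='top' else 333))<20)]
    if not b: continue
    m=b[0]['region'].astype(np.float32)
    def cb(p):
        M=np.zeros((400,640),np.uint8); a=np.linspace(0,2*np.pi,40)
        lo=[proj(c,[p[0]+.034*np.cos(t),p[1]+.034*np.sin(t),z]) for t in a for z in(0,.175)]
        cv2.fillPoly(M,[cv2.convexHull(np.round(np.array(lo)*16).astype(int))],1,shift=4)
        nk=[proj(c,[p[0]+.014*np.cos(t),p[1]+.014*np.sin(t),z]) for t in a for z in(.175,.29)]
        cv2.fillPoly(M,[cv2.convexHull(np.round(np.array(nk)*16).astype(int))],1,shift=4)
        return -(np.minimum(M,m).sum()/np.maximum(M,m).sum())
    x=minimize(cb,[.474,.24],method='Nelder-Mead',options=dict(initial_simplex=[[.474,.24],[.484,.24],[.474,.255]])); print(c,'bottle',x.x.round(4),x.fun)
E
python3 fit.py
```

```text
Traceback (most recent call last):
  File "fit.py", line 17, in <module>
    best=min((minimize(cost,[.506,.402,y0],args=(w,),method='Nelder-Mead',options=dict(initial_simplex=[[.506,.402,y0],[.516,.402,y0],[.506,.412,y0],[.506,.402,y0+.06]])) for y0 in(1.5,1.6) for w in(18,22)),key=lambda r:r.fun)
  File "fit.py", line 17, in <genexpr>
    best=min((minimize(cost,[.506,.402,y0],args=(w,),method='Nelder-Mead',options=dict(initial_simplex=[[.506,.402,y0],[.516,.402,y0],[.506,.412,y0],[.506,.402,y0+.06]])) for y0 in(1.5,1.6) for w in(18,22)),key=lambda r:r.fun)
              ~~~~~~~~^^^^^^^^^^^^^^^^^^^^^^^^^^^^^^^^^^^^^^^^^^^^^^^^^^^^^^^^^^^^^^^^^^^^^^^^^^^^^^^^^^^^^^^^^^^^^^^^^^^^^^^^^^^^^^^^^^^^^^^^^^^^^^^^^^^^^^^^^^^^^^^^^^^^
  File "fit.py", line 14, in cost
    for q in dockpoly(p,w): cv2.fillPoly(m,[np.round((q-[170,140]+.5)*8).astype(int)],255)
             ~~~~~~~~^^^^^
  File "fit.py", line 10, in dockpoly
    out.append(np.array([proj('top',a) for a in P]))
                         ~~~~^^^^^^^^^
  File "h.py", line 15, in proj
    m=camera_model(cam); f=200/np.tan(np.radians(m['fovy'])/2)
ValueError: time passes only in moves, steps and waits
```

Call:
{"api": "arm_command", "payload": {
  "targets": [0,0,0,0,0,-20,20,0,0,0,0,0,-20,20,0,0,0,0,0,0,20]
}}

```text
t: 1.75
ee_pos: [0.2253, 0.5301, 0.2744]
tcp_rot: [0.2, 0.98, 0.002, 0.0]
ft_force: [-0.6, 0.3, 1.0]
finger_gap: 0.0516
grasp_force: 0.0
```

Camera models should be cached (there's a limit on calls).

```bash
python3 - <<'E'
s=open('h.py').read().replace("def ray","_c={}\n_cm=camera_model\ndef camera_model(n):\n    if n=='wrist': return _cm(n)\n    if n not in _c: _c[n]=_cm(n)\n    return _c[n]\ndef ray",1)
open('h.py','w').write(s)
E
python3 fit.py
```

```text
dock [0.5113 0.3991 1.4734] -0.9580332468468138
top 0.97 [252.2, 217.4, 284.2, 239.4]
top 0.36 [180.5, 151.5, 239.3, 246.5]
top bottle [0.474 0.239] -0.7898772954940796
side 0.73 [317.4, 181.0, 346.5, 291.2]
side bottle [0.4738 0.2371] -0.8733922839164734
```

```bash
cat >> h.py <<'E'
DO=np.array([.5113,.3991]); DY=1.4734
d=np.array([np.cos(DY),np.sin(DY),0]); l=np.array([-np.sin(DY),np.cos(DY),0])
def W(x,y,z): return np.r_[DO,0]+d*x+l*y+[0,0,z]
def D(p): q=np.asarray(p)-np.r_[DO,0]; return np.r_[q@d,q@l,q[2]]
def ori(tilt,yaw=0):
    # tilt deg towards the dock's x from tool-down; yaw deg about world z
    y=-l; x=d
    Rm=np.c_[x,y,[0,0,-1]]
    return R.from_euler('z',yaw,degrees=True)*R.from_matrix(Rm)*R.from_rotvec([0,np.radians(tilt),0])
def plan(wps,mm=41,deg=7.1):
    s=sensors.observe(); p=s['ee_pos'];q=R.from_quat(s['tcp_rot'])
    print('q',np.round(s['qpos'],2),'dock',D(p).round(4),'f',np.round(s['ft_force'],1))
    for P,Q in wps:
        rv=(q.inv()*Q).as_rotvec(degrees=True); n=int(np.ceil(max(np.abs(rv).max()/deg,np.linalg.norm(P-p)/mm,1)))
        print('rows',n,'turn/row',(rv/n).round(2),'worldshift',((P-p)*1000).round(1))
        for i in range(n):
            qi=q*R.from_rotvec(rv*i/n,degrees=True)
            print('  ',np.round(np.r_[rv/n,qi.inv().apply((P-p)/n*1000)],1).tolist())
        p,q=P,Q
E
python3 - <<'E'
from h import *
print(D([.474,.238,0]))
plan([(np.array([.33,.32,.30]),ori(0,30)),(np.array([.44,.11,.28]),ori(0)),(W(-.25,.021,.16),ori(45)),(W(-.25,.021,.016),ori(45))])
E
```

```text
[-0.16396365  0.02145747  0.        ]
q [-1.21  0.67 -0.03  1.42  0.02  1.06 -0.07] dock [0.1014 0.2978 0.2707] f [ 0.2 -0.4 -0.2]
rows 6 turn/row [-0.01  0.    7.09] worldshift [ 105.2 -209.    29.3]
   [-0.0, 0.0, 7.1, -29.8, -25.2, -4.9]
   [-0.0, 0.0, 7.1, -32.6, -21.3, -4.9]
   [-0.0, 0.0, 7.1, -35.0, -17.1, -4.9]
   [-0.0, 0.0, 7.1, -36.9, -12.7, -4.9]
   [-0.0, 0.0, 7.1, -38.2, -8.0, -4.9]
   [-0.0, 0.0, 7.1, -38.9, -3.3, -4.9]
rows 5 turn/row [0. 0. 6.] worldshift [ 110. -210.  -20.]
   [0.0, 0.0, 6.0, -47.3, 2.7, 4.0]
   [0.0, 0.0, 6.0, -46.8, 7.6, 4.0]
   [0.0, 0.0, 6.0, -45.7, 12.5, 4.0]
   [0.0, 0.0, 6.0, -44.2, 17.2, 4.0]
   [0.0, 0.0, 6.0, -42.2, 21.7, 4.0]
rows 7 turn/row [-0.    6.43 -0.  ] worldshift [  26.1   42.3 -120. ]
   [-0.0, 6.4, -0.0, 6.4, 3.1, 17.1]
   [-0.0, 6.4, -0.0, 4.4, 3.1, 17.7]
   [-0.0, 6.4, -0.0, 2.4, 3.1, 18.1]
   [-0.0, 6.4, -0.0, 0.4, 3.1, 18.3]
   [-0.0, 6.4, -0.0, -1.7, 3.1, 18.2]
   [-0.0, 6.4, -0.0, -3.7, 3.1, 17.9]
   [-0.0, 6.4, -0.0, -5.7, 3.1, 17.4]
rows 1 turn/row [0. 0. 0.] worldshift [   0.    0. -144.]
   [0.0, 0.0, 0.0, -101.8, -0.0, 101.8]
```

Call:
{"api": "arm_command", "payload": {
  "targets": [0,0,7.1,-30,-25,-5,20,0,0,7.1,-32,-21,-5,20,0,0,7.1,-35,-17,-5,20,0,0,7.1,-37,-13,-5,20,0,0,7.1,-38,-8,-5,20]
}}

```text
t: 2.37
ee_pos: [0.3125, 0.3537, 0.296]
tcp_rot: [0.491, 0.871, -0.0, -0.0]
ft_force: [1.0, 1.1, 1.3]
finger_gap: 0.02
grasp_force: 0.0
```

Call:
{"api": "arm_command", "payload": {
  "targets": [0,0,7.1,-39,-3,-5,30,0,0,6,-39,2,3,30,0,0,6,-39,6,3,40,0,0,6,-38,10,3,50,0,0,6,-37,14,3,50]
}}

```text
t: 2.78
ee_pos: [0.4021, 0.179, 0.2888]
tcp_rot: [0.706, 0.708, -0.0, -0.0]
ft_force: [1.9, 0.1, -1.2]
finger_gap: 0.0497
grasp_force: 0.0
```

```bash
python3 - <<'E'
from h import *
plan([(np.array([.42,.11,.28]),ori(0)),(W(-.25,.021,.16),ori(45))])
E
```

```text
q [-0.68  0.45  0.31  1.85 -0.17  0.87 -0.29] dock [-0.2296  0.0872  0.2888] f [ 1.9  0.1 -1.2]
rows 1 turn/row [-0.02  0.02  5.68] worldshift [ 17.9 -69.   -8.8]
   [-0.0, 0.0, 5.7, -69.1, 17.7, 8.9]
rows 7 turn/row [-0.    6.43 -0.  ] worldshift [  46.1   42.3 -120. ]
   [-0.0, 6.4, -0.0, 6.7, 6.0, 17.1]
   [-0.0, 6.4, -0.0, 4.7, 6.0, 17.8]
   [-0.0, 6.4, -0.0, 2.7, 6.0, 18.2]
   [-0.0, 6.4, -0.0, 0.6, 6.0, 18.4]
   [-0.0, 6.4, -0.0, -1.4, 6.0, 18.3]
   [-0.0, 6.4, -0.0, -3.5, 6.0, 18.1]
   [-0.0, 6.4, -0.0, -5.5, 6.0, 17.6]
```

Call:
{"api": "arm_command", "payload": {
  "targets": [0,0,4,-35,9,4,50,0,0,0,-33,9,4,50,0,6.4,0,7,6,17,50,0,6.4,0,5,6,18,50,0,6.4,0,3,6,18,50]
}}

```text
t: 3.2
ee_pos: [0.4337, 0.1291, 0.2368]
tcp_rot: [0.721, 0.678, 0.102, -0.098]
ft_force: [1.1, 1.7, -1.1]
finger_gap: 0.0497
grasp_force: 0.0
```

Call:
{"api": "arm_command", "payload": {
  "targets": [0,6.4,0,0,6,18,50,0,6.4,0,-1,6,18,50,0,6.4,0,-3,6,18,50,0,6.4,0,-5,6,18,50,0,0,0,0,0,0,50]
}}

```text
t: 3.62
ee_pos: [0.4522, 0.1419, 0.1763]
tcp_rot: [0.694, 0.649, 0.221, -0.219]
ft_force: [0.1, -2.7, -0.9]
finger_gap: 0.0502
grasp_force: 0.0
```

```bash
python3 - <<'E'
from h import *
cv2.imwrite('pics/side1.png',grab_frame('side')[100:350,180:480])
plan([(W(-.24,.021,.016),ori(45))],mm=35)
E
```

```text
q [ 0.24  0.75 -0.4   2.06 -0.88  0.47  0.7 ] dock [-0.2605  0.0344  0.1782] f [-0.2  1.3 -0.3]
rows 2 turn/row [-1.05  4.53  0.57] worldshift [  15.3   19.1 -162.2]
   [-1.1, 4.5, 0.6, -39.5, 8.3, 71.4]
   [-1.1, 4.5, 0.6, -44.9, 7.4, 68.2]
```

View pics/side1.png

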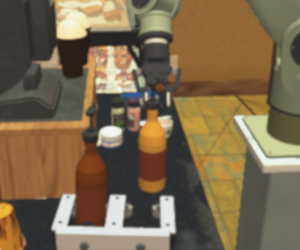

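The gripper hangs tilted behind the bottle, about (165,80) px in the crop, and clear of everything. Next I finish the tilt and lower it.

Call:
{"api": "arm_command", "payload": {
  "targets": [-1,4.5,0.6,-10,4,20,50,-1,4.5,0.6,-11,4,20,50,0,0,0,-16,4,20,50,0,0,0,-20,3,20,50,0,0,0,0,0,0,50]
}}

```text
t: 4.08
ee_pos: [0.4663, 0.1552, 0.0801]
tcp_rot: [0.683, 0.625, 0.278, -0.255]
ft_force: [-0.1, -1.1, -1.4]
finger_gap: 0.05
grasp_force: 0.0
```

```bash
python3 - <<'E'
from h import *
plan([(W(-.24,.021,.016),ori(45))],mm=25)
E
```

```text
q [ 0.46  1.11 -0.74  2.08 -1.08  0.15  1.06] dock [-0.2471  0.0211  0.0801] f [-0.1 -1.1 -1.4]
rows 1 turn/row [-0.46  0.68  0.3 ] worldshift [  0.8   7.  -64.1]
   [-0.5, 0.7, 0.3, -39.7, 0.3, 50.8]
```

Call:
{"api": "arm_command", "payload": {
  "targets": [0,-1.5,0,-13,0,16,50,0,-1.5,0,-13,0,16,50,0,0,0,-12,0,15,50,0,0,0,0,0,0,50]
}}

```text
t: 4.42
ee_pos: [0.4701, 0.1586, 0.0239]
tcp_rot: [0.689, 0.633, 0.26, -0.239]
ft_force: [0.9, -1.2, 0.2]
finger_gap: 0.05
grasp_force: 0.0
```

```bash
python3 - <<'E'
from h import *
plan([(W(-.24,.021,.016),ori(42))],mm=25)
E
```

```text
q [ 0.44  1.23 -0.77  2.06 -1.1   0.    1.13] dock [-0.2433  0.0176  0.0239] f [ 0.9 -1.2  0.2]
rows 1 turn/row [-0.52  0.64  0.58] worldshift [-3.   3.7 -7.9]
   [-0.5, 0.6, 0.6, -2.7, -3.3, 8.2]
```

Call:
{"api": "arm_command", "payload": {
  "targets": [0,-3,0,2,0,-2,50,0,-3,0,2,0,-2,50,0,0,0,0,0,0,50]
}}

```text
t: 4.67
ee_pos: [0.4714, 0.1605, 0.0344]
tcp_rot: [0.7, 0.646, 0.225, -0.204]
ft_force: [-0.2, 1.8, 0.8]
finger_gap: 0.0501
grasp_force: 0.0
```

```bash
python3 - <<'E'
from h import *
plan([(W(-.22,.021,.016),ori(36))],mm=25)
E
```

```text
q [ 0.34  1.13 -0.69  2.07 -1.15  0.01  1.09] dock [-0.2414  0.0165  0.0344] f [-0.2  1.8  0.8]
rows 1 turn/row [-0.32  0.6   0.91] worldshift [ -2.4  21.7 -18.4]
   [-0.3, 0.6, 0.9, 6.9, -4.3, 27.4]
```

Call:
{"api": "arm_command", "payload": {
  "targets": [0,0,0.5,4,-4,14,50,0,0,0,3,0,14,50,0,0,0,0,0,0,50]
}}

```text
t: 4.92
ee_pos: [0.4771, 0.1789, 0.0153]
tcp_rot: [0.702, 0.643, 0.22, -0.213]
ft_force: [0.1, 0.7, -0.9]
finger_gap: 0.0501
grasp_force: 0.0
```

```bash
python3 - <<'E'
from h import *
print(sensors.observe()['qpos'])
plan([(W(-.2,.021,.016),ori(36))],mm=25)
E
```

```text
[ 0.29925365  1.17196938 -0.68008769  2.02809572 -1.20718152  0.00260284
  1.1260852 ]
q [ 0.3   1.17 -0.68  2.03 -1.21  0.    1.13] dock [-0.2225  0.0127  0.0153] f [ 0.1  0.7 -0.9]
rows 1 turn/row [-1.22  0.4   0.13] worldshift [-6.1 23.2  0.7]
   [-1.2, 0.4, 0.1, 18.8, -8.0, 12.7]
```

```bash
cat > kin.py <<'E'
from h import *
from scipy.optimize import least_squares
import itertools
S=[([-1.211,.707,-.028,1.485,.022,.951,-.075],[.225,.529,.231],[.2,.98,.002,0]),
([-.68,.45,.31,1.85,-.17,.87,-.29],[.4021,.179,.2888],[.706,.708,0,0]),
([.46,1.11,-.74,2.08,-1.08,.15,1.06],[.4663,.1552,.0801],[.683,.625,.278,-.255]),
([.44,1.23,-.77,2.06,-1.1,0,1.13],[.4701,.1586,.0239],[.689,.633,.26,-.239]),
([.34,1.13,-.69,2.07,-1.15,.01,1.09],[.4714,.1605,.0344],[.7,.646,.225,-.204]),
([.29925,1.17197,-.68,2.0281,-1.2072,.0026,1.126],[.4771,.1789,.0153],[.702,.643,.22,-.213])]
def fk(q,L,sg,off):
    P=np.array([0,0,L[0]]); Q=R.from_euler('z',sg[0]*q[0])
    Q=Q*R.from_euler('y',q[1])*R.from_euler('z',sg[1]*q[2]); P=P+Q.apply([L[4],0,L[1]])
    Q=Q*R.from_euler('y',q[3])*R.from_euler('z',sg[2]*q[4]); P=P+Q.apply([L[5],0,L[2]])
    Q=Q*R.from_euler('y',q[5])*R.from_euler('z',sg[3]*q[6]+off); P=P+Q.apply([L[6],0,L[3]])
    return P,Q
def fit():
    best=None
    for sg in itertools.product([-1],[1,-1],[1,-1],[1,-1]):
        for o in(0,1.57,3.14,-1.57):
            def res(v):
                out=[]
                for q,p,r in S:
                    P,Q=fk(q,v[:7],sg,v[7]); out+=list((P-p)*5)+list((R.from_quat(r).inv()*Q).as_rotvec())
                return np.array(out)
            r=least_squares(res,[.3,.4,.4,.25,0,0,0,o])
            if best is None or r.cost<best[0]: best=(r.cost,sg,r.x,res(r.x))
    return best
if __name__=='__main__':
    b=fit(); print(b[0],b[1],b[2].round(4)); print(b[3].reshape(-1,6).round(3))
E
python3 kin.py
```

```text
0.001509346445749145 (-1, -1, -1, -1) [ 0.306   0.5046  0.2827  0.2689  0.0311  0.0069 -0.0299  1.5699]
[[-0.012  0.012 -0.003  0.005 -0.001 -0.003]
 [-0.011 -0.016  0.01   0.001 -0.004  0.003]
 [ 0.027 -0.005 -0.017 -0.002  0.007  0.002]
 [ 0.004 -0.007 -0.009  0.003 -0.006  0.001]
 [-0.013  0.014  0.011  0.005  0.007 -0.004]
 [-0.015  0.005  0.009 -0.001 -0.001 -0.   ]]
```

```bash
cat > ex.py <<'E'
from kin import *
b=fit(); sg,L,off=b[1],b[2][:7],b[2][7]
lo=np.array([-2.71,-.32,-1.57,0,-1.46,0,-2.83])+.08; hi=np.array([2.71,2.16,1.52,2.45,4.6,2.02,2.83])-.08
rng=np.random.default_rng(0)
def sols(P,Q,n=12):
    out=[]
    for _ in range(n):
        q0=rng.uniform(lo,hi)
        f=lambda q:np.r_[(fk(q,L,sg,off)[0]-P)*5,(Q.inv()*fk(q,L,sg,off)[1]).as_rotvec()]
        r=least_squares(f,q0,bounds=(lo,hi),max_nfev=60)
        if r.cost<1e-7: out.append(r.x)
    return out
for yaw in(-50,-25,0,25):
  for tilt in(38,50,65):
    for flip in(0,1):
        print(yaw,tilt,flip,end=' ')
        for x,y in((-.22,.021),(-.05,0)):
            Q=ori(tilt,yaw)*R.from_euler('z',180*flip,degrees=True)
            s=sols(W(x,y,.016),Q)
            # also elbow height must be above counter
            print(len(s), [v.round(1).tolist() for v in s[:2]],end=' | ')
        print()
E
time python3 ex.py
```

```text
-50 38 0 0 [] | 3 [[-0.2, 1.2, -0.7, 2.0, 2.5, 0.8, 2.5], [-1.2, 1.5, 1.3, 2.0, 3.9, 1.3, 0.0]] | 
-50 38 1 0 [] | 3 [[-0.1, 1.4, -1.0, 2.2, 2.5, 1.2, -0.4], [0.0, 1.6, -1.3, 2.2, 2.5, 1.4, -0.2]] | 
-50 50 0 0 [] | 3 [[-0.5, 1.1, -0.1, 2.2, 3.1, 1.0, 1.7], [-1.1, 1.4, 1.0, 2.2, 3.6, 1.3, 0.5]] | 
-50 50 1 0 [] | 7 [[-1.0, 1.4, 0.6, 2.3, 3.3, 1.3, -2.2], [-0.2, 1.4, -0.7, 2.3, 2.9, 1.3, -0.9]] | 
-50 65 0 0 [] | 7 [[-0.6, 1.3, -0.0, 2.3, 3.1, 1.6, 1.6], [-0.7, 1.3, 0.2, 2.3, 3.2, 1.6, 1.4]] | 
-50 65 1 0 [] | 6 [[-0.8, 1.5, 0.3, 2.3, 3.1, 1.7, -1.9], [-0.1, 1.7, -0.8, 2.3, 3.2, 1.7, -0.6]] | 
-25 38 0 5 [[0.5, 1.7, -1.5, 2.3, 2.2, 1.1, -2.4], [0.5, 1.5, -1.2, 2.3, 2.3, 0.9, -2.7]] | 5 [[0.1, 1.5, -1.2, 2.0, 2.2, 0.8, -2.7], [-0.3, 1.1, -0.3, 2.0, 3.4, 0.5, 2.0]] | 
-25 38 1 6 [[0.2, 1.2, -0.5, 2.4, 3.4, 0.7, -0.6], [0.5, 1.6, -1.1, 2.4, 2.5, 0.9, 0.4]] | 5 [[-0.4, 1.1, 0.0, 2.1, 3.7, 0.8, -1.5], [-0.4, 1.1, 0.0, 2.1, 3.7, 0.7, -1.5]] | 
-25 50 0 3 [[0.1, 1.2, -0.2, 2.4, 3.8, 1.0, 2.1], [0.2, 1.2, -0.4, 2.4, 3.7, 0.9, 2.3]] | 4 [[0.2, 1.7, -1.4, 2.1, 2.5, 1.0, -2.7], [-0.7, 1.2, 0.4, 
[... 1819 characters left out ...]
25 50 0 2 [[0.3, 1.2, -0.5, 1.8, -0.6, 0.6, 0.9], [0.6, 1.5, -1.2, 1.8, 0.7, 0.7, -0.3]] | 8 [[0.2, 1.5, -1.1, 1.5, 0.5, 0.6, -0.2], [0.2, 1.6, -1.3, 1.5, 0.8, 0.7, -0.5]] | 
25 50 1 5 [[0.0, 1.2, 0.1, 1.7, -1.1, 1.1, -1.8], [0.7, 1.8, -1.4, 1.7, 1.0, 1.0, 2.7]] | 5 [[0.3, 1.7, -1.3, 1.5, 0.8, 0.7, 2.7], [0.3, 1.8, -1.5, 1.5, 1.0, 0.9, 2.6]] | 
25 65 0 2 [[0.6, 1.5, -1.0, 1.7, 0.1, 0.7, 0.3], [0.5, 1.4, -0.7, 1.7, -0.4, 0.8, 0.8]] | 9 [[-0.1, 1.3, -0.3, 1.5, -1.1, 1.0, 1.1], [-0.3, 1.3, 0.1, 1.5, -1.3, 1.3, 1.2]] | 
25 65 1 1 [[0.0, 1.4, 0.2, 1.6, -1.2, 1.4, -1.7]] | 2 [[-0.6, 1.6, 0.8, 1.4, 4.4, 1.9, -1.9], [-0.5, 1.5, 0.8, 1.4, 4.5, 1.8, -1.9]] | 
real	0m44.065s
user	0m44.299s
sys	0m0.118s
```

```bash
python3 - <<'E'
from h import *
plan([(W(-.23,.008,.024),ori(42,15)),(W(-.215,.0105,.016),ori(42,15))],deg=4)
E
```

```text
q [ 0.3   1.17 -0.68  2.03 -1.21  0.    1.13] dock [-0.2225  0.0127  0.0153] f [ 0.1  0.7 -0.9]
rows 3 turn/row [ 2.73  2.08 -3.88] worldshift [ 3.9 -7.9  8.7]
   [2.7, 2.1, -3.9, -0.3, 1.5, -3.8]
   [2.7, 2.1, -3.9, -0.3, 1.3, -3.9]
   [2.7, 2.1, -3.9, -0.2, 1.1, -4.0]
rows 1 turn/row [0. 0. 0.] worldshift [-1.  15.2 -8. ]
   [0.0, 0.0, 0.0, 5.9, 1.5, 16.1]
```

Call:
{"api": "arm_command", "payload": {
  "targets": [2.7,2.1,-3.9,0,1,-4,50,2.7,2.1,-3.9,0,1,-4,50,2.7,2.1,-3.9,0,1,-4,50,0,0,0,0,0,0,50,0,0,0,0,0,0,50]
}}

```text
t: 5.33
ee_pos: [0.4794, 0.1709, 0.0228]
tcp_rot: [0.615, 0.705, 0.231, -0.267]
ft_force: [-1.2, 0.0, -0.1]
finger_gap: 0.0498
grasp_force: 0.0
```

```bash
python3 - <<'E'
from h import *
plan([(W(-.215,.0105,.016),ori(42,15))],deg=4)
E
```

```text
q [ 0.19  1.13 -0.35  1.88 -0.99  0.48  1.11] dock [-0.2302  0.0096  0.0228] f [-1.2  0.  -0.1]
rows 1 turn/row [ 0.92  0.66 -1.22] worldshift [ 0.6 15.2 -6.8]
   [0.9, 0.7, -1.2, 6.7, 2.7, 15.0]
```

Call:
{"api": "arm_command", "payload": {
  "targets": [0.9,0.7,-1.2,4,3,12,50,0,0,0,2,0,6,50,0,0,0,0,0,0,50]
}}

```text
t: 5.58
ee_pos: [0.4789, 0.1889, 0.0131]
tcp_rot: [0.604, 0.712, 0.232, -0.275]
ft_force: [0.0, -0.6, -0.9]
finger_gap: 0.05
grasp_force: 0.0
```

```bash
python3 - <<'E'
from h import *
plan([(W(-.195,.0125,.014),ori(42,15))],deg=4)
s=sensors.observe();q=R.from_quat(s['tcp_rot']).inv()
print('d',q.apply(d).round(3),'l',q.apply(l).round(3),'z',q.apply([0,0,1]).round(3),'oblique',q.apply((d*.072-l*.021)/.075).round(3))
cv2.imwrite('pics/side2.png',cv2.resize(grab_frame('side')[150:330,230:400],None,fx=3,fy=3,interpolation=2))
E
```

```text
q [ 0.16  1.16 -0.36  1.86 -0.99  0.48  1.12] dock [-0.2124  0.0118  0.0131] f [ 0.  -0.6 -0.9]
rows 1 turn/row [-0.06 -0.15 -0.06] worldshift [ 1.  17.3  0.9]
   [-0.1, -0.1, -0.1, 13.2, 3.9, 10.7]
d [0.716 0.259 0.648] l [ 0.191 -0.966  0.175] z [ 0.671 -0.001 -0.741] oblique [0.634 0.519 0.573]
```

View pics/side2.png

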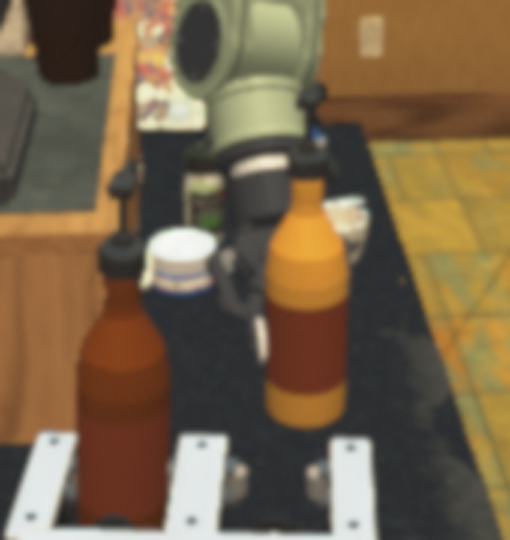

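The gripper is behind the bottle, a little towards +x, about (250,290) in the crop. The tin and jars are clear. Now the slow oblique push.

Call:
{"api": "arm_command", "payload": {
  "targets": [0,0,0,2.9,1,2.6,50,0,0,0,2.9,1,2.6,50,0,0,0,2.9,1,2.6,50,0,0,0,2.9,1,2.6,50,0,0,0,2.2,0.8,2,50]
}}

```text
t: 6.05
ee_pos: [0.4815, 0.2073, 0.0136]
tcp_rot: [0.603, 0.712, 0.232, -0.274]
ft_force: [0.5, 0.3, -0.0]
finger_gap: 0.0499
grasp_force: 0.0
```

Call:
{"api": "arm_command", "payload": {
  "targets": [0,0,0,2.5,2.1,2.3,50,0,0,0,2.5,2.1,2.3,50,0,0,0,2.5,2.1,2.3,50,0,0,0,2.5,2.1,2.3,50,0,0,0,2.5,2.1,2.3,50]
}}

```text
t: 6.47
ee_pos: [0.4887, 0.225, 0.0131]
tcp_rot: [0.603, 0.712, 0.232, -0.274]
ft_force: [-4.5, -7.6, 5.6]
finger_gap: 0.0497
grasp_force: 4.3
```

```bash
cat > loc.py <<'E'
from h import *
from scipy.optimize import minimize
def bottle(c,guess):
    im=grab_frame(c); m=None; pr=proj(c,[*guess,.1])
    for k in nets.trace(c,'bottle'):
        r=k['rect']
        if r[0]-15<pr[0]<r[2]+15 and r[1]-15<pr[1]<r[3]+15 and r[2]-r[0]<50: m=k['region'].astype(float); break
    if m is None: print(c,'no bottle'); return im
    a=np.linspace(0,2*np.pi,30)
    def cb(p):
        M=np.zeros((400,640),np.uint8)
        for rr,z0,z1 in((.034,0,.175),(.014,.175,.29)):
            h=[proj(c,[p[0]+rr*np.cos(t),p[1]+rr*np.sin(t),z]) for t in a for z in(z0,z1)]
            cv2.fillPoly(M,[cv2.convexHull(np.round(np.array(h)*16).astype(int))],1,shift=4)
        return -(np.minimum(M,m).sum()/np.maximum(M,m).sum())
    g=np.array(guess)
    x=minimize(cb,g,method='Nelder-Mead',options=dict(initial_simplex=[g,g+[.01,0],g+[0,.015]]))
    print(c,'bottle dock',D([*x.x,0]).round(4),round(x.fun,2)); return im
E
python3 - <<'E'
from loc import *
plan([])
g=W(-.13,.015,0)[:2]
bottle('top',g);bottle('side',g)
E
```

```text
q [ 0.09  1.16 -0.36  1.82 -1.02  0.47  1.08] dock [-0.1755  0.0055  0.0131] f [-4.5 -7.6  5.6]
top bottle dock [-0.1525  0.0176  0.    ] -0.88
side bottle dock [-0.1554  0.0169  0.    ] -0.82
```

Call:
{"api": "arm_command", "payload": {
  "targets": [0,0,0,2.5,2.1,2.3,50,0,0,0,2.5,2.1,2.3,50,0,0,0,2.5,2.1,2.3,50,0,0,0,2.5,2.1,2.3,50,0,0,0,2.5,2.1,2.3,50]
}}

```text
t: 7.08
ee_pos: [0.4962, 0.2436, 0.0131]
tcp_rot: [0.603, 0.712, 0.232, -0.274]
ft_force: [-6.5, -7.3, 5.1]
finger_gap: 0.0498
grasp_force: 4.5
```

Call:
{"api": "arm_command", "payload": {
  "targets": [0,0,0,2.5,2.1,2.3,50,0,0,0,2.5,2.1,2.3,50,0,0,0,2.5,2.1,2.3,50,0,0,0,2.5,2.1,2.3,50,0,0,0,2.5,2.1,2.3,50]
}}

```text
t: 7.5
ee_pos: [0.5041, 0.2618, 0.0129]
tcp_rot: [0.603, 0.712, 0.232, -0.274]
ft_force: [-3.1, -9.0, 6.8]
finger_gap: 0.05
grasp_force: 5.2
```

```bash
python3 - <<'E'
from loc import *
plan([])
g=W(-.115,.006,0)[:2]
bottle('top',g);im=bottle('side',g)
cv2.imwrite('pics/side3.png',cv2.resize(im[150:340,230:400],None,fx=3,fy=3,interpolation=2))
E
```

```text
q [ 0.02  1.17 -0.35  1.76 -1.03  0.49  1.01] dock [-0.1373 -0.0062  0.0129] f [-3.1 -9.   6.8]
top bottle dock [-0.1156  0.0024  0.    ] -0.89
side bottle dock [-0.1179  0.0018  0.    ] -0.88
```

View pics/side3.png

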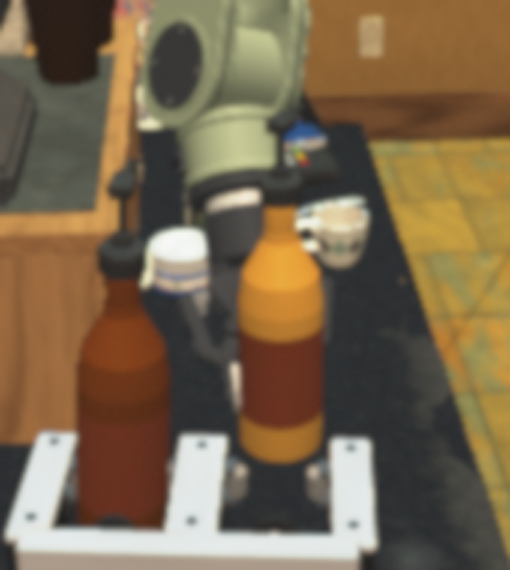

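The bottle now stands at (-117, 2) mm in the dock frame, lined up with the bay and upright. I back off, narrow the cradle to 30 mm and push straight.

Call:
{"api": "arm_command", "payload": {
  "targets": [0,0,0,-8.6,-2.5,-7.6,50,0,0,0,-8.6,-2.5,-7.6,50,0,0,0,0,0,0,30,0,0,0,0,0,0,30,0,0,0,2.9,1,2.6,30]
}}

```text
t: 8.12
ee_pos: [0.5036, 0.242, 0.0127]
tcp_rot: [0.604, 0.712, 0.232, -0.274]
ft_force: [0.1, -0.0, 0.1]
finger_gap: 0.03
grasp_force: 0.0
```

Call:
{"api": "arm_command", "payload": {
  "targets": [0,0,0,2.9,1,2.6,30,0,0,0,2.9,1,2.6,30,0,0,0,2.9,1,2.6,30,0,0,0,2.9,1,2.6,30,0,0,0,2.9,1,2.6,30]
}}

```text
t: 8.53
ee_pos: [0.5052, 0.2626, 0.0126]
tcp_rot: [0.603, 0.712, 0.232, -0.274]
ft_force: [-0.0, -7.5, 4.4]
finger_gap: 0.0299
grasp_force: 4.2
```

```bash
python3 - <<'E'
from loc import *
plan([])
g=W(-.11,.002,0)[:2]
bottle('top',g);im=bottle('side',g)
s=sensors.observe();q=R.from_quat(s['tcp_rot']).inv()
print('d',q.apply(d).round(3),'l',q.apply(l).round(3))
E
```

```text
q [ 0.02  1.17 -0.35  1.75 -1.02  0.49  1.01] dock [-0.1364 -0.0072  0.0126] f [-0.  -7.5  4.4]
top bottle dock [-0.1052  0.0029  0.    ] -0.85
side bottle dock [-0.1079  0.0039  0.    ] -0.83
d [0.717 0.26  0.647] l [ 0.193 -0.966  0.174]
```

Call:
{"api": "arm_command", "payload": {
  "targets": [0,0,0,2.8,1.3,2.5,30,0,0,0,2.8,1.3,2.5,30,0,0,0,2.8,1.3,2.5,30,0,0,0,2.8,1.3,2.5,30,0,0,0,2.8,1.3,2.5,30]
}}

```text
t: 9.15
ee_pos: [0.5084, 0.2822, 0.0127]
tcp_rot: [0.603, 0.712, 0.232, -0.274]
ft_force: [-0.4, -7.3, 3.0]
finger_gap: 0.03
grasp_force: 4.0
```

Call:
{"api": "arm_command", "payload": {
  "targets": [0,0,0,2.8,1.3,2.5,30,0,0,0,2.8,1.3,2.5,30,0,0,0,2.8,1.3,2.5,30,0,0,0,2.8,1.3,2.5,30,0,0,0,2.8,1.3,2.5,30]
}}

```text
t: 9.57
ee_pos: [0.5117, 0.3018, 0.0128]
tcp_rot: [0.603, 0.712, 0.232, -0.274]
ft_force: [-0.6, -6.9, 2.9]
finger_gap: 0.0302
grasp_force: 3.8
```

```bash
python3 - <<'E'
from loc import *
plan([])
g=W(-.07,.002,0)[:2]
bottle('top',g);im=bottle('side',g)
E
```

```text
q [-0.05  1.18 -0.35  1.71 -1.04  0.48  0.96] dock [-0.0968 -0.0098  0.0128] f [-0.6 -6.9  2.9]
top bottle dock [-0.0598 -0.0052  0.    ] -0.19
side bottle dock [-0.0716  0.0005  0.    ] -0.82
```

Call:
{"api": "arm_command", "payload": {
  "targets": [0,0,0,2.9,1,2.6,30,0,0,0,2.9,1,2.6,30,0,0,0,2.9,1,2.6,30,0,0,0,2.2,0.8,1.9,30,0,0,0,1.8,0.65,1.6,30]
}}

```text
t: 10.18
ee_pos: [0.5133, 0.3191, 0.0129]
tcp_rot: [0.603, 0.712, 0.232, -0.274]
ft_force: [-1.2, -10.2, 1.6]
finger_gap: 0.0302
grasp_force: 5.1
```

Call:
{"api": "arm_command", "payload": {
  "targets": [0,0,0,1.8,0.65,1.6,30,0,0,0,1.8,0.65,1.6,30,0,0,0,1.8,0.65,1.6,30,0,0,0,1.8,0.65,1.6,30,0,0,0,1.8,0.65,1.6,30]
}}

```text
t: 10.6
ee_pos: [0.5146, 0.331, 0.0128]
tcp_rot: [0.604, 0.712, 0.232, -0.274]
ft_force: [-2.1, -11.6, 3.2]
finger_gap: 0.0299
grasp_force: 5.5
```

```bash
python3 - <<'E'
from loc import *
plan([])
g=W(-.035,.0,0)[:2]
im=bottle('top',g);im=bottle('side',g)
cv2.imwrite('pics/side4.png',cv2.resize(im[150:350,230:400],None,fx=3,fy=3,interpolation=2))
E
```

```text
q [-0.11  1.18 -0.35  1.68 -1.06  0.48  0.92] dock [-0.0675 -0.0099  0.0128] f [ -2.1 -11.6   3.2]
top bottle dock [-0.0355  0.0024  0.    ] -0.85
side bottle dock [-0.0366  0.0003  0.    ] -0.86
```

View pics/side4.png

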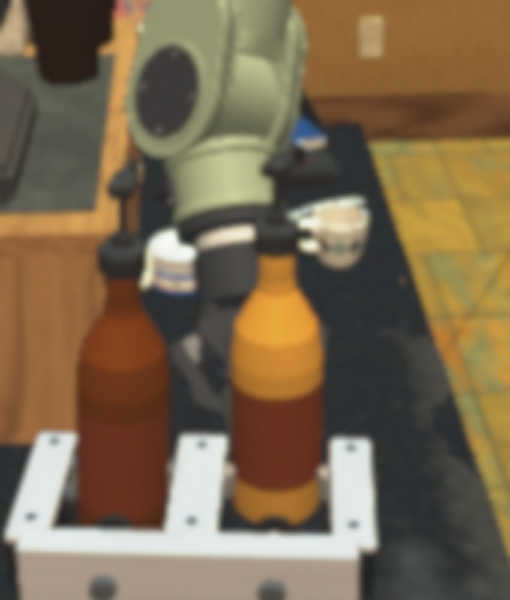

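The bottle is entering between the rollers, upright and centred. From here I go in small steps and watch the force.

Call:
{"api": "arm_command", "payload": {
  "targets": [0,0,0,1.4,0.5,1.3,30,0,0,0,1.4,0.5,1.3,30,0,0,0,1.4,0.5,1.3,30,0,0,0,1.4,0.5,1.3,30,0,0,0,1.4,0.5,1.3,30]
}}

```text
t: 11.22
ee_pos: [0.5155, 0.3411, 0.0128]
tcp_rot: [0.604, 0.712, 0.232, -0.274]
ft_force: [-1.7, -9.1, 2.4]
finger_gap: 0.0296
grasp_force: 4.7
```

Call:
{"api": "arm_command", "payload": {
  "targets": [0,0,0,1.1,0.4,1,30,0,0,0,0.8,0.3,0.7,30,0,0,0,0.8,0.3,0.7,30,0,0,0,0.8,0.3,0.7,30]
}}

```text
t: 11.55
ee_pos: [0.5159, 0.3459, 0.0128]
tcp_rot: [0.603, 0.712, 0.232, -0.274]
ft_force: [-1.9, -8.7, 1.6]
finger_gap: 0.0299
grasp_force: 4.2
```

Call:
{"api": "arm_command", "payload": {
  "targets": [0,0,0,0.7,0.25,0.65,30,0,0,0,0.7,0.25,0.65,30,0,0,0,0.7,0.25,0.65,30]
}}

```text
t: 11.8
ee_pos: [0.5161, 0.349, 0.0129]
tcp_rot: [0.603, 0.712, 0.232, -0.274]
ft_force: [-1.7, -7.4, 1.9]
finger_gap: 0.0296
grasp_force: 3.9
```

Call:
{"api": "arm_command", "payload": {
  "targets": [0,0,0,0.5,0.18,0.45,30,0,0,0,0.5,0.18,0.45,30,0,0,0,0.5,0.18,0.45,30]
}}

```text
t: 12.05
ee_pos: [0.5163, 0.3512, 0.0129]
tcp_rot: [0.603, 0.712, 0.232, -0.274]
ft_force: [-0.9, -6.4, 1.6]
finger_gap: 0.0305
grasp_force: 3.5
```

Call:
{"api": "arm_command", "payload": {
  "targets": [0,0,0,0.5,0.18,0.45,30,0,0,0,0.5,0.18,0.45,30,0,0,0,0.5,0.18,0.45,30]
}}

```text
t: 12.3
ee_pos: [0.5166, 0.3533, 0.0129]
tcp_rot: [0.603, 0.712, 0.232, -0.274]
ft_force: [-0.1, -5.4, 1.7]
finger_gap: 0.0297
grasp_force: 3.3
```

```bash
python3 - <<'E'
from loc import *
plan([])
g=W(-.02,.0,0)[:2]
im=bottle('top',g);im=bottle('side',g)
E
```

```text
q [-0.15  1.18 -0.34  1.65 -1.06  0.48  0.89] dock [-0.0451 -0.0097  0.0129] f [-0.1 -5.4  1.7]
top no bottle
side bottle dock [-0.0232  0.001   0.    ] -0.8
```

Call:
{"api": "arm_command", "payload": {
  "targets": [0,0,0,0.5,0.18,0.45,30,0,0,0,0.5,0.18,0.45,30,0,0,0,0.5,0.18,0.45,30]
}}

```text
t: 12.75
ee_pos: [0.5167, 0.3553, 0.0129]
tcp_rot: [0.603, 0.712, 0.232, -0.274]
ft_force: [-2.2, -7.2, 2.9]
finger_gap: 0.0301
grasp_force: 4.3
```

Call:
{"api": "arm_command", "payload": {
  "targets": [0,0,0,0.5,0.18,0.45,30,0,0,0,0.5,0.18,0.45,30,0,0,0,0.5,0.18,0.45,30]
}}

```text
t: 13.0
ee_pos: [0.5165, 0.3571, 0.0127]
tcp_rot: [0.603, 0.712, 0.231, -0.274]
ft_force: [-5.1, -10.7, 3.6]
finger_gap: 0.0299
grasp_force: 6.1
```

Call:
{"api": "arm_command", "payload": {
  "targets": [0,0,0,0.5,0.18,0.45,30,0,0,0,0.5,0.18,0.45,30]
}}

```text
t: 13.17
ee_pos: [0.5163, 0.3583, 0.0127]
tcp_rot: [0.603, 0.712, 0.231, -0.274]
ft_force: [-8.6, -15.3, 5.7]
finger_gap: 0.0299
grasp_force: 8.2
```

The force rises with a sideways part. By geometry the leading finger at this opening may be catching a roller. I back off, nearly close the fingers and feel again.

Call:
{"api": "arm_command", "payload": {
  "targets": [0,0,0,-3.5,-1.3,-3.2,30,0,0,0,-3.5,-1.3,-3.2,30,0,0,0,-3.5,-1.3,-3.2,4,0,0,0,0.6,-3,0.5,4,0,0,0,0,0,0,4]
}}

```text
t: 13.58
ee_pos: [0.5122, 0.3446, 0.0133]
tcp_rot: [0.603, 0.712, 0.232, -0.274]
ft_force: [0.6, 0.1, -0.4]
finger_gap: 0.0041
grasp_force: 0.0
```

```bash
python3 - <<'E'
from loc import *
plan([])
g=W(-.013,.0,0)[:2]
im=bottle('side',g)
m=grab_frame('top'); cv2.imwrite('pics/top5.png',cv2.resize(m[140:270,170:290],None,fx=4.5,fy=4.5,interpolation=2))
E
```

```text
q [-0.13  1.18 -0.36  1.67 -1.07  0.46  0.91] dock [-0.0542 -0.0062  0.0133] f [ 0.6  0.1 -0.4]
side bottle dock [-0.0189  0.0012  0.    ] -0.8
```

View pics/top5.png

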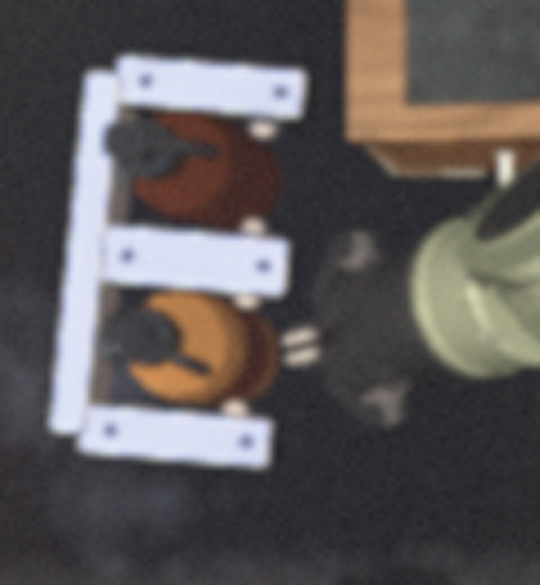

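The bottle is past the rollers in the bay; the fingers at about (300,345) in the crop are behind it and clear of the piers.

Call:
{"api": "arm_command", "payload": {
  "targets": [0,0,0,0.7,0.25,0.65,4,0,0,0,0.7,0.25,0.65,4,0,0,0,0.7,0.25,0.65,4]
}}

```text
t: 13.98
ee_pos: [0.5128, 0.3479, 0.0132]
tcp_rot: [0.603, 0.712, 0.232, -0.274]
ft_force: [0.1, 0.4, 0.9]
finger_gap: 0.0043
grasp_force: 0.0
```

Call:
{"api": "arm_command", "payload": {
  "targets": [0,0,0,0.7,0.25,0.65,4,0,0,0,0.7,0.25,0.65,4,0,0,0,0.7,0.25,0.65,4]
}}

```text
t: 14.23
ee_pos: [0.5131, 0.3507, 0.0132]
tcp_rot: [0.603, 0.712, 0.232, -0.274]
ft_force: [-0.1, -0.9, -0.4]
finger_gap: 0.0039
grasp_force: 0.0
```

Call:
{"api": "arm_command", "payload": {
  "targets": [0,0,0,0.5,0.18,0.45,4,0,0,0,0.5,0.18,0.45,4,0,0,0,0.5,0.18,0.45,4]
}}

```text
t: 14.48
ee_pos: [0.5133, 0.3527, 0.0132]
tcp_rot: [0.603, 0.712, 0.232, -0.274]
ft_force: [-0.3, 0.6, -0.2]
finger_gap: 0.004
grasp_force: 0.0
```

Call:
{"api": "arm_command", "payload": {
  "targets": [0,0,0,0.6,0.22,0.55,4,0,0,0,0.6,0.22,0.55,4,0,0,0,0.6,0.22,0.55,4]
}}

```text
t: 14.73
ee_pos: [0.5141, 0.3548, 0.0131]
tcp_rot: [0.604, 0.712, 0.232, -0.274]
ft_force: [2.3, -4.9, 1.7]
finger_gap: 0.0039
grasp_force: 2.4
```

Call:
{"api": "arm_command", "payload": {
  "targets": [0,0,0,0.5,0.18,0.45,4,0,0,0,0.5,0.18,0.45,4]
}}

```text
t: 14.9
ee_pos: [0.5143, 0.3562, 0.0131]
tcp_rot: [0.604, 0.712, 0.232, -0.273]
ft_force: [2.4, -4.8, 2.3]
finger_gap: 0.0039
grasp_force: 2.4
```

Call:
{"api": "arm_command", "payload": {
  "targets": [0,0,0,0.5,0.18,0.45,4,0,0,0,0.5,0.18,0.45,4]
}}

```text
t: 15.07
ee_pos: [0.5145, 0.3575, 0.0131]
tcp_rot: [0.604, 0.712, 0.232, -0.273]
ft_force: [1.9, -4.8, 1.6]
finger_gap: 0.0042
grasp_force: 2.4
```

Sliding steadily at about 5 N, so the stop isn't reached yet.

Call:
{"api": "arm_command", "payload": {
  "targets": [0,0,0,0.4,0.15,0.35,4,0,0,0,0.4,0.15,0.35,4,0,0,0,0.4,0.15,0.35,4]
}}

```text
t: 15.32
ee_pos: [0.5144, 0.3593, 0.0132]
tcp_rot: [0.603, 0.712, 0.232, -0.274]
ft_force: [1.6, -6.0, 1.9]
finger_gap: 0.0042
grasp_force: 3.0
```

Call:
{"api": "arm_command", "payload": {
  "targets": [0,0,0,0.4,0.15,0.35,4,0,0,0,0.4,0.15,0.35,4,0,0,0,0.4,0.15,0.35,4]
}}

```text
t: 15.57
ee_pos: [0.5148, 0.3598, 0.0129]
tcp_rot: [0.604, 0.712, 0.232, -0.273]
ft_force: [-0.3, -19.5, 9.4]
finger_gap: 0.0039
grasp_force: 9.6
```

Call:
{"api": "arm_command", "payload": {
  "targets": [0,0,0,0.4,0.15,0.35,4,0,0,0,0.4,0.15,0.35,4]
}}

```text
t: 15.73
ee_pos: [0.5151, 0.36, 0.0127]
tcp_rot: [0.604, 0.712, 0.231, -0.273]
ft_force: [-1.6, -29.4, 14.9]
finger_gap: 0.0041
grasp_force: 14.1
```

The stop is met, but that last batch pressed hard. I ease off at once and hold lightly.

Call:
{"api": "arm_command", "payload": {
  "targets": [0,0,0,-0.7,-0.25,-0.6,4,0,0,0,0,0,0,4]
}}

```text
t: 15.9
ee_pos: [0.5149, 0.3598, 0.0129]
tcp_rot: [0.604, 0.712, 0.232, -0.273]
ft_force: [0.1, -15.9, 7.9]
finger_gap: 0.0041
grasp_force: 8.1
```

Call:
{"api": "arm_command", "payload": {
  "targets": [0,0,0,-0.1,0,-0.1,4,0,0,0,0,0,0,4,0,0,0,0,0,0,4,0,0,0,0,0,0,4,0,0,0,0,0,0,4]
}}

```text
t: 16.32
ee_pos: [0.5149, 0.3597, 0.0128]
tcp_rot: [0.604, 0.712, 0.232, -0.273]
ft_force: [-0.4, -16.3, 6.7]
finger_gap: 0.0041
grasp_force: 7.7
```

```bash
python3 - <<'E'
from loc import *
plan([])
g=W(-.006,.0,0)[:2]
im=bottle('side',g); cv2.imwrite('pics/side6.png',im)
for k in nets.tip_of('side','pump_top'): print('side',k['confidence'],D(onz('side',k['location'],.292)).round(4))
im=bottle('top',g); cv2.imwrite('pics/top6.png',im)
for k in nets.tip_of('top','pump_top'): print('top',k['confidence'],D(onz('top',k['location'],.292)).round(4))
E
```

```text
q [-0.16  1.18 -0.35  1.65 -1.07  0.46  0.89] dock [-0.0389 -0.0074  0.0128] f [ -0.4 -16.3   6.7]
side bottle dock [-0.017   0.0015  0.    ] -0.82
side 0.63 [-0.006   0.0086  0.292 ]
top bottle dock [-0.0032  0.0023  0.    ] -0.82
top 0.67 [-0.0003  0.0042  0.292 ]
```

Call:
{"api": "arm_command", "payload": {
  "targets": [0,0,0,-0.7,-0.25,-0.65,4,0,0,0,-0.7,-0.25,-0.65,4,0,0,0,-2,-0.7,-1.8,4,0,0,0,-7,-2.5,-6.5,4,0,0,0,-14,-5,-13,2]
}}

```text
t: 17.03
ee_pos: [0.5102, 0.3282, 0.014]
tcp_rot: [0.602, 0.713, 0.232, -0.275]
ft_force: [0.3, 0.5, -0.2]
finger_gap: 0.002
grasp_force: 0.0
```

Call:
{"api": "arm_command", "payload": {
  "targets": [0,0,0,-20,-7,-18,0,0,0,0,-8,-7,-22,0,0,0,0,18,0,-20,0,0,0,0,25,0,-28,0,0,0,0,25,0,-28,0]
}}

```text
t: 17.45
ee_pos: [0.5046, 0.2762, 0.1275]
tcp_rot: [0.604, 0.712, 0.232, -0.275]
ft_force: [-0.0, 0.2, 1.0]
finger_gap: 0.0001
grasp_force: 0.0
```

```bash
python3 - <<'E'
from loc import *
g=W(-.003,.001,0)[:2]
bottle('top',g);bottle('side',g)
plan([(W(-.12,-.02,.33),ori(0,15)),(W(-.002,.002,.33),ori(0,15))],deg=6,mm=35)
E
```

```text
top bottle dock [-0.0035  0.0028  0.    ] -0.88
side bottle dock [-0.0199  0.0011  0.    ] -0.79
q [-0.06  0.95 -0.26  1.76 -0.96  0.66  0.8 ] dock [-0.1222 -0.0059  0.1272] f [-0.5  0.8 -0.5]
rows 8 turn/row [ 0.01 -5.26  0.01] worldshift [ 14.2   0.8 202.8]
   [0.0, -5.3, 0.0, 16.8, 1.8, -18.9]
   [0.0, -5.3, 0.0, 15.0, 1.8, -20.4]
   [0.0, -5.3, 0.0, 13.1, 1.8, -21.7]
   [0.0, -5.3, 0.0, 11.1, 1.8, -22.8]
   [0.0, -5.3, 0.0, 8.9, 1.8, -23.7]
   [0.0, -5.3, 0.0, 6.7, 1.8, -24.4]
   [0.0, -5.3, 0.0, 4.4, 1.8, -25.0]
   [0.0, -5.3, 0.0, 2.1, 1.8, -25.3]
rows 1 turn/row [0. 0. 0.] worldshift [-10.4 119.6   0. ]
   [0.0, 0.0, 0.0, 119.7, 9.3, 0.0]
```

Call:
{"api": "arm_command", "payload": {
  "targets": [0,0,0,22,1,-25,0,0,-5.3,0,20,2,-24,0,0,-5.3,0,17,2,-25,0,0,-5.3,0,14,2,-26,0,0,-5.3,0,11,2,-26,0]
}}

```text
t: 18.07
ee_pos: [0.5153, 0.2715, 0.2801]
tcp_rot: [0.637, 0.75, 0.116, -0.136]
ft_force: [0.2, 1.0, -1.0]
finger_gap: 0.0001
grasp_force: 0.0
```

Call:
{"api": "arm_command", "payload": {
  "targets": [0,-5.3,0,7,2,-25,0,0,-5.3,0,4,2,-25,0,0,-5.3,0,2,2,-20,0,0,-5.3,0,0,0,0,0,0,0,0,0,0,0,0]
}}

```text
t: 18.48
ee_pos: [0.5213, 0.2698, 0.3489]
tcp_rot: [0.644, 0.765, -0.004, 0.003]
ft_force: [-0.2, 2.1, -1.3]
finger_gap: -0.0002
grasp_force: 0.0
```

```bash
python3 - <<'E'
from loc import *
for c in('top','side'):
    grab_frame(c)
    for k in nets.tip_of(c,'pump_top')[:2]: print(c,round(k['confidence'],2),D(onz(c,k['location'],.292)).round(4))
plan([(W(-.002,.002,.33),ori(0,15))],deg=6,mm=35)
E
```

```text
side 0.65 [-0.0039  0.0034  0.292 ]
q [-0.69  0.65  0.37  1.21 -0.22  1.32 -0.18] dock [-0.1315 -0.0239  0.3488] f [ 0.8 -0.2 -0.2]
rows 1 turn/row [-0.12  0.27 -0.01] worldshift [-13.1 131.4 -18.8]
   [-0.1, 0.3, -0.0, 131.9, 8.6, 18.2]
```

Call:
{"api": "arm_command", "payload": {
  "targets": [0,0,0,35,2,0,0,0,0,0,35,2,0,0,0,0,0,35,2,5,0,0,0,0,26,2,10,0,0,0,0,0,0,0,0]
}}

```text
t: 19.1
ee_pos: [0.5068, 0.4011, 0.3308]
tcp_rot: [0.645, 0.764, -0.003, -0.0]
ft_force: [-0.3, 0.5, -0.6]
finger_gap: -0.0002
grasp_force: 0.0
```

```bash
python3 - <<'E'
from loc import *
plan([(W(-.003,.002,.30),ori(0,15))],deg=6,mm=35)
im=grab_frame('side'); cv2.imwrite('pics/side7.png',cv2.resize(im[110:310,230:400],None,fx=3,fy=3,interpolation=2))
E
```

```text
q [-0.85  0.79  0.36  0.98 -0.26  1.42 -0.38] dock [0.0015 0.0046 0.3308] f [-0.3  0.5 -0.6]
rows 1 turn/row [-0.27  0.22  0.27] worldshift [  2.2  -4.8 -30.8]
   [-0.3, 0.2, 0.3, -5.0, 1.5, 30.9]
```

View pics/side7.png

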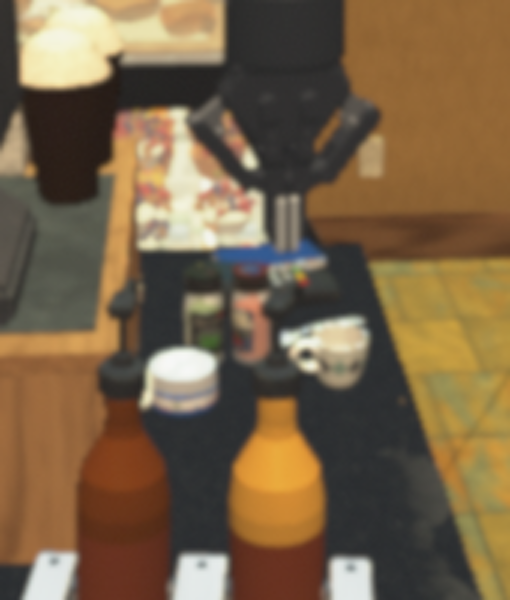

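The closed fingers are centred over the pump: tip at about (288,250), pump head at (283,290). Now I press.

Call:
{"api": "arm_command", "payload": {
  "targets": [0,0,0,-2,1,12,0,0,0,0,-2,1,12,0,0,0,0,0,0,8,0,0,0,0,0,0,4,0,0,0,0,0,0,4,0]
}}

```text
t: 19.57
ee_pos: [0.5115, 0.3927, 0.2942]
tcp_rot: [0.647, 0.763, -0.002, 0.002]
ft_force: [0.9, 0.4, 0.2]
finger_gap: 0.0002
grasp_force: 0.0
```

Call:
{"api": "arm_command", "payload": {
  "targets": [0,0,0,0,0,4,0,0,0,0,0,0,3,0,0,0,0,0,0,3,0]
}}

```text
t: 19.82
ee_pos: [0.5114, 0.3933, 0.2845]
tcp_rot: [0.646, 0.763, -0.001, 0.002]
ft_force: [0.7, -0.9, 2.7]
finger_gap: -0.0
grasp_force: 1.7
```

Call:
{"api": "arm_command", "payload": {
  "targets": [0,0,0,0,0,3,0,0,0,0,0,0,3,0,0,0,0,0,0,2,0]
}}

```text
t: 20.07
ee_pos: [0.5114, 0.3933, 0.2764]
tcp_rot: [0.646, 0.763, -0.001, 0.002]
ft_force: [-0.1, -1.3, 6.6]
finger_gap: -0.0001
grasp_force: 3.5
```

Call:
{"api": "arm_command", "payload": {
  "targets": [0,0,0,0,0,1.5,0,0,0,0,0,0,1,0,0,0,0,0,0,0,0]
}}

```text
t: 20.32
ee_pos: [0.5116, 0.3934, 0.2745]
tcp_rot: [0.646, 0.763, -0.001, 0.002]
ft_force: [0.7, -1.6, 9.4]
finger_gap: -0.0004
grasp_force: 4.7
```

Call:
{"api": "arm_command", "payload": {
  "targets": [0,0,0,0,0,0.8,0,0,0,0,0,0,0,0,0,0,0,0,0,0,0]
}}

```text
t: 20.57
ee_pos: [0.5119, 0.3935, 0.2744]
tcp_rot: [0.646, 0.763, -0.0, 0.002]
ft_force: [0.8, -1.7, 18.0]
finger_gap: 0.0001
grasp_force: 8.7
```

Call:
{"api": "arm_command", "payload": {
  "targets": [0,0,0,0,0,-3,0,0,0,0,0,0,-5,0,0,0,0,0,0,-5,0,0,0,0,0,0,-8,0,0,0,0,0,0,-15,0]
}}

```text
t: 20.98
ee_pos: [0.5107, 0.3934, 0.3084]
tcp_rot: [0.646, 0.763, -0.003, 0.002]
ft_force: [0.2, 1.0, 0.0]
finger_gap: -0.0
grasp_force: 0.0
```

The pump bottomed at 18 N and was released. I move clear and compare with the pictures taken while the bottle was held against the stop.

Call:
{"api": "arm_command", "payload": {
  "targets": [0,0,0,0,0,-30,0,0,0,0,-30,0,-20,0,0,0,0,-40,0,0,0,0,0,0,-40,0,0,0,0,0,0,0,0,0,0]
}}

```text
t: 21.4
ee_pos: [0.5311, 0.2777, 0.3611]
tcp_rot: [0.649, 0.761, -0.002, 0.004]
ft_force: [0.4, -1.3, -0.4]
finger_gap: -0.0001
grasp_force: 0.0
```

```bash
python3 - <<'E'
from loc import *
plan([])
g=W(-.003,.001,0)[:2]
print(proj('side',W(-.003,0,.0)),proj('side',W(-.003,0,.18)),proj('side',W(.02,0,0)))
s=bottle('side',g);t=bottle('top',g)
cv2.imwrite('pics/side8.png',s);cv2.imwrite('pics/top8.png',t)
f=lambda n:cv2.cvtColor(n,cv2.COLOR_BGR2GRAY).astype(np.float32)
for c,n,bx in(('side',s,(225,300,305,340)),('side',s,(305,335,225,400)),('top',t,(195,200,213,235))):
    o=f(cv2.imread(f'pics/{c}6.png'));a,b_,x0,x1=bx
    a=f(n)[bx[0]:bx[1],bx[2]:bx[3]];o=o[bx[0]:bx[1],bx[2]:bx[3]]
    W_=np.eye(2,3,dtype=np.float32)
    try: r,M=cv2.findTransformECC(o,a,W_,cv2.MOTION_TRANSLATION); print(c,bx,'ECC',round(r,3),M[:,2])
    except Exception as e: print(e)
cv2.imwrite('pics/cmp.png',np.hstack([cv2.resize(i[150:340,240:390],None,fx=2.6,fy=2.6,interpolation=2) for i in(cv2.imread('pics/side6.png'),s)]))
E
```

```text
q [-0.7   0.67  0.37  1.13 -0.22  1.38 -0.2 ] dock [-0.1189 -0.0315  0.3611] f [ 0.4 -1.3 -0.4]
[320.60860037 325.25083676] [320.73563346 256.92118639] [320.3051039  332.13923265]
side bottle dock [-0.0133  0.0012  0.    ] -0.82
top no bottle
side (225, 300, 305, 340) ECC 0.882 [ 0.2941254  -0.11567336]
side (305, 335, 225, 400) ECC 1.0 [0.00678526 0.0018653 ]
OpenCV(4.12.0) /io/opencv/modules/video/src/ecc.cpp:589: error: (-7:Iterations do not converge) The algorithm stopped before its convergence. The correlation is going to be minimized. Images may be uncorrelated or non-overlapped in function 'findTransformECC'
```

View pics/cmp.png

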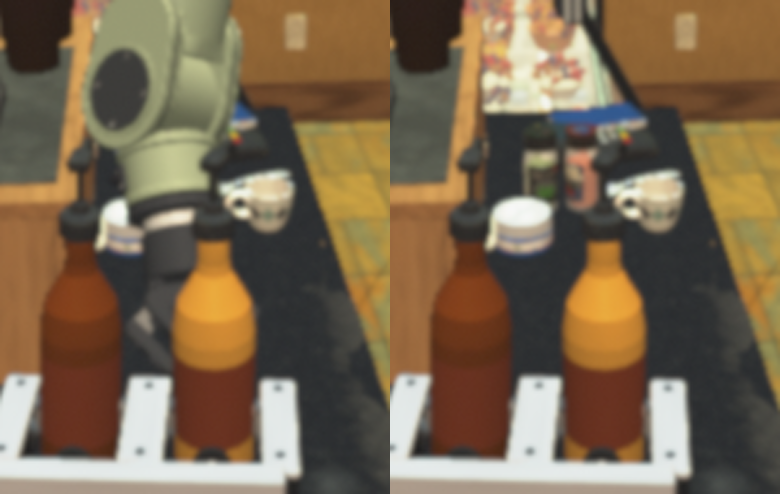

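```bash
python3 - <<'E'
import cv2,numpy as np
for y0,y1,x0,x1 in((258,325,312,328),(270,325,310,332),(282,326,309,334),(250,320,264,276)):
    a,b=[cv2.imread(f'pics/side{i}.png').astype(np.float32).sum(2)[y0:y1,x0:x1] for i in(6,8)]
    r,M=cv2.findTransformECC(a,b,np.eye(2,3,dtype=np.float32),cv2.MOTION_TRANSLATION); print(round(r,4),M[:,2])
E
```

```text
0.9998 [-0.01437267 -0.00686301]
0.9993 [0.01117641 0.00044413]
0.9997 [ 0.03450957 -0.01024026]
0.6797 [-0.2952988   0.44979176]
```

Against the held-home picture the bottle has shifted by less than 0.03 px (about 0.1 mm). The pump is back up, everything else is in place, and the arm is clear.

```bash
python3 -c "
from bench import workorder
print(workorder.job_done())"
```

```text
the job is handed in; nothing more can be done
None
```

I pushed the bottle home against the stop, pressed its pump fully once and let it come back up, then handed the job in. No verdict came back; the one doubt is a brief 29 N reading at the wrist as the bottle met the stop, where the force on the stop (20 N limit) couldn't be measured.

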